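Transfer four sample tubes into the well block in reverse order

TASK

Move the four sample tubes, one after another, from the aluminium rail with the coloured sleeves into the four wells of the wooden block, in reverse order: the tube next to the rail's black end goes into the well farthest from the block's black end, and so on, so that the tube farthest from the rail's black end stands in the well next to the block's black end. Stand each tube upright on the floor of its well, cap up, setting it down without dropping it or tipping it over, let go of it, and leave the beaker, the timer and the marker where they are.

Things in the scene. Friction and masses are not known exactly. Their poses are not given: they have to be found in the camera images.
- source_rack: aluminium rail that holds the tubes at the start, fixed: 56 (x) by 228 (y) by 12 mm high, plus a black end block (24 mm long, 20 high) at its +y end. Origin: centre of the rail's underside, end block not counted; z up. Four coloured sleeves stand on it in a row at x = 0, y = -84, -28, +28, +84 mm; +84 is next to the black end
- target_rack: light wooden well block, fixed: 60 (x) by 228 (y) by 36 mm high, plus a black end block (24 mm long, 36 high) at its +y end. Origin: centre of the wooden block's underside; z up. Four round wells, all empty at the start, in a row at x = 0, y = -84, -28, +28, +84 mm; +84 is next to the black end. Wells 40 mm wide, 3 mm chamfer, 28 mm deep (floor 8 mm above the underside)
- sleeve_red: the red sleeve, a ring fixed on the source rack, 45 mm outside, 35 mm inside, 18 mm high; it marks the place where the red-capped tube stands at the start and stays there. Origin at the centre of its underside, on the rack's top (12 mm above the worktop); it shows no direction
- sleeve_yellow: the yellow sleeve, a ring fixed on the source rack, 45 mm outside, 35 mm inside, 18 mm high; it marks the place where the yellow-capped tube stands at the start and stays there. Origin at the centre of its underside, on the rack's top (12 mm above the worktop); it shows no direction
- sleeve_green: the green sleeve, a ring fixed on the source rack, 45 mm outside, 35 mm inside, 18 mm high; it marks the place where the green-capped tube stands at the start and stays there. Origin at the centre of its underside, on the rack's top (12 mm above the worktop); it shows no direction
- sleeve_blue: the blue sleeve, a ring fixed on the source rack, 45 mm outside, 35 mm inside, 18 mm high; it marks the place where the blue-capped tube stands at the start and stays there. Origin at the centre of its underside, on the rack's top (12 mm above the worktop); it shows no direction
- tube_red: white sample tube with red screw cap, loose, about 45 g, 90 mm tall, flat foot; body 27 mm in diameter, cap 30 mm over the top 18 mm. Origin: centre of its foot; z towards the cap. At the start upright within a few mm of the centre of the red sleeve, foot 12 mm above the worktop. Grip it from above, fingers on the two long sides of the row (neighbours 56 mm away, centre to centre)
- tube_yellow: white sample tube with yellow screw cap, loose, about 45 g, 90 mm tall, flat foot; body 27 mm in diameter, cap 30 mm over the top 18 mm. Origin: centre of its foot; z towards the cap. At the start upright within a few mm of the centre of the yellow sleeve, foot 12 mm above the worktop. Grip it from above, fingers on the two long sides of the row (neighbours 56 mm away, centre to centre)
- tube_green: white sample tube with green screw cap, loose, about 45 g, 90 mm tall, flat foot; body 27 mm in diameter, cap 30 mm over the top 18 mm. Origin: centre of its foot; z towards the cap. At the start upright within a few mm of the centre of the green sleeve, foot 12 mm above the worktop. Grip it from above, fingers on the two long sides of the row (neighbours 56 mm away, centre to centre)
- tube_blue: white sample tube with blue screw cap, loose, about 45 g, 90 mm tall, flat foot; body 27 mm in diameter, cap 30 mm over the top 18 mm. Origin: centre of its foot; z towards the cap. At the start upright within a few mm of the centre of the blue sleeve, foot 12 mm above the worktop. Grip it from above, fingers on the two long sides of the row (neighbours 56 mm away, centre to centre)
- beaker: bystander: empty glass beaker, 85 x 93 x 120 mm high, loose, beyond the racks. Origin at the centre of its underside
- bench_timer: bystander: white bench timer, 38 x 64 x 61 mm high, loose, beyond the racks on the left. Origin at the centre of its underside
- black_marker: bystander: black marker pen, 132 mm long, 15 mm thick, loose, lying on the worktop on the robot's side of the racks. Origin at the centre of its underside, length along y
Not all that is in view belongs to the job. What is shaped like the tube_green but orange or purple is not meant.

How it is judged (in metres and radians):
At the end, for the whole second after the job is handed in: Each tube stands in the well that mirrors its starting place (still marked by the sleeve of its colour: sleeve at y = +84 mm, well at y = -84 mm, and so on), within 10 mm of the well's centre along and across the block, foot within 4 mm of the well floor, tilted under 7 degrees, at rest, released (((y of sleeve_red in the frame of source_rack between -0.104 and -0.064 m and y of tube_red in the frame of target_rack between 0.074 and 0.094 m) or (y of sleeve_red in the frame of source_rack between -0.048 and -0.008 m and y of tube_red in the frame of target_rack between 0.018 and 0.038 m) or (y of sleeve_red in the frame of source_rack between 0.008 and 0.048 m and y of tube_red in the frame of target_rack between -0.038 and -0.018 m) or (y of sleeve_red in the frame of source_rack between 0.064 and 0.104 m and y of tube_red in the frame of target_rack between -0.094 and -0.074 m)) and x of tube_red in the frame of target_rack between -0.01 and 0.01 m and z of tube_red in the frame of target_rack between 0.004 and 0.012 m and angle between each of tube_red, tube_yellow, tube_green, tube_blue's own z axis and vertical below 0.12 rad and linear speed of each of tube_red, tube_yellow, tube_green, tube_blue below 0.02 m/s and angular speed of each of tube_red, tube_yellow, tube_green, tube_blue below 0.5 rad/s and contact force between each of tube_red, tube_yellow, tube_green, tube_blue and the fingers below 0.1 N and ((y of sleeve_yellow in the frame of source_rack between -0.104 and -0.064 m and y of tube_yellow in the frame of target_rack between 0.074 and 0.094 m) or (y of sleeve_yellow in the frame of source_rack between -0.048 and -0.008 m and y of tube_yellow in the frame of target_rack between 0.018 and 0.038 m) or (y of sleeve_yellow in the frame of source_rack between 0.008 and 0.048 m and y of tube_yellow in the frame of target_rack between -0.038 and -0.018 m) or (y of sleeve_yellow in the frame of source_rack between 0.064 and 0.104 m and y of tube_yellow in the frame of target_rack between -0.094 and -0.074 m)) and x of tube_yellow in the frame of target_rack between -0.01 and 0.01 m and z of tube_yellow in the frame of target_rack between 0.004 and 0.012 m and ((y of sleeve_green in the frame of source_rack between -0.104 and -0.064 m and y of tube_green in the frame of target_rack between 0.074 and 0.094 m) or (y of sleeve_green in the frame of source_rack between -0.048 and -0.008 m and y of tube_green in the frame of target_rack between 0.018 and 0.038 m) or (y of sleeve_green in the frame of source_rack between 0.008 and 0.048 m and y of tube_green in the frame of target_rack between -0.038 and -0.018 m) or (y of sleeve_green in the frame of source_rack between 0.064 and 0.104 m and y of tube_green in the frame of target_rack between -0.094 and -0.074 m)) and x of tube_green in the frame of target_rack between -0.01 and 0.01 m and z of tube_green in the frame of target_rack between 0.004 and 0.012 m and ((y of sleeve_blue in the frame of source_rack between -0.104 and -0.064 m and y of tube_blue in the frame of target_rack between 0.074 and 0.094 m) or (y of sleeve_blue in the frame of source_rack between -0.048 and -0.008 m and y of tube_blue in the frame of target_rack between 0.018 and 0.038 m) or (y of sleeve_blue in the frame of source_rack between 0.008 and 0.048 m and y of tube_blue in the frame of target_rack between -0.038 and -0.018 m) or (y of sleeve_blue in the frame of source_rack between 0.064 and 0.104 m and y of tube_blue in the frame of target_rack between -0.094 and -0.074 m)) and x of tube_blue in the frame of target_rack between -0.01 and 0.01 m and z of tube_blue in the frame of target_rack between 0.004 and 0.012 m); the robot touches nothing.
It fails at once if a tube is tipped over (more than 45 degrees) (angle between any of tube_red, tube_yellow, tube_green, tube_blue's own z axis and vertical above 0.785 rad).
It fails at once if a tube is dropped (falls free from more than about 30 mm) ((linear speed of tube_red above 0.75 m/s and contact force between tube_red and the arm below 0.05 N and contact force between tube_red and the fingers below 0.05 N) or (linear speed of tube_yellow above 0.75 m/s and contact force between tube_yellow and the arm below 0.05 N and contact force between tube_yellow and the fingers below 0.05 N) or (linear speed of tube_green above 0.75 m/s and contact force between tube_green and the arm below 0.05 N and contact force between tube_green and the fingers below 0.05 N) or (linear speed of tube_blue above 0.75 m/s and contact force between tube_blue and the arm below 0.05 N and contact force between tube_blue and the fingers below 0.05 N)).
It fails at once if the glass beaker is disturbed (moved by more than 20 mm) (distance of beaker from where it was at the start of the episode above 0.02 m).
It fails at once if the timer is disturbed (moved by more than 20 mm) (distance of bench_timer from where it was at the start of the episode above 0.02 m).
It fails at once if the black marker is disturbed (moved by more than 20 mm) (distance of black_marker from where it was at the start of the episode above 0.02 m).
It also fails if it takes over 118 s, if anything falls off the work surface, if the arm or the gripper's body presses on something with over 40 N, if the wrist force passes 120 N, or if a joint passes its speed limit or range.

ROBOT

A 6-joint arm with a two-finger parallel gripper is mounted at the origin on a cart in front of the work surface, level with it; the furniture and walls round the work are solid. World frame = base frame: x ahead of the robot, y to its left, z up, the work surface at z = 0. Lengths are in mm, angles in rad, forces in N, time in s.
With the tool pointing down it reaches from about 275 to 750 mm from the base axis. Payload 10.2 kg.
Tool frame: the origin (TCP) lies at the very end of the fingers, on their centre line; the grasp point (between the pads) lies 19 mm behind it; z points along the fingers, y is the line along which they close (so a half turn about z gives the same grasp; the last joint's range is limited). The gripper opens to 85 mm and grips with 20 to 120 N. Pads are 22 mm wide; open, the fingers measure 114 mm over their backs; the gripper's body (76 mm by 85 mm) begins 54 mm behind the grasp point. The pads swing forward as they close: fully open they stand 13 mm farther back than shut.
Start: joints at [-1.559, 0.313, 1.498, -0, 1.331, -0.223], TCP at [122.127, -510.604, 231.294] pointing down, gripper open.
Joint ranges: [-2.94, 2.94], [-0.97, 2.17], [0.19, 2.56], [-1.23, 4.37], [0.02, 3.11], [-2.88, 2.88]. Speed limits (rad/s): [2.39, 2.39, 3.01, 3.14, 3.14, 3.14].

INTERFACE

Orientations are given as a unit quaternion [w, x, y, z].
In Python, from rig import telemetry, optics, ctrl gives the robot as it stands.
- The arm moves only by the tool servo_tool, never from a script. Its argument "deltas" is a list of rows, each a list of 3 entries, a list of its own where there are three numbers: the shift along the tool's x, y, z in units of 20 cm (1.0 is 20 cm), then the turn, a rotation vector about the tool's x, y, z in units of 90 degrees (1.0 is 90 degrees), then the opening, from 0 (shut) to 1 (fully open). A call has 1 to 8 rows; each row shifts and turns the commanded pose from where the row before left it, along the tool's axes as they then stand; what a row does not reach is not made up. A row lasts 1/10 s, in which the tool goes at most 50 mm and 8.59 degrees, less where a joint would pass 70% of its speed; a pose out of reach is approached as far as the arm can. A call with a number of a shift or a turn outside -1 to 1 is refused whole. A call with a gripper value outside its range is refused whole. The fingers move at their own pace and stop on an object; "squeeze" is the grip in N (left out, the last holds). Time passes only in rows, so rows that do not move let the fingers close. It gives the time, the measured TCP pose, the force, the opening and the grip force at its end, in the units of the state.
- telemetry.sense(): the state, without advancing time (a new reading comes with each control period).
- optics.capture(name): name is "scene" or "top" or "wrist"; returns the picture (384x512x3 uint8, blue, green, red); there is no depth.
- optics.camera_model(name): a dict with "vfov" (degrees; the focal length in pixels is half the picture's height over the tangent of half this angle, whatever the lens; pixels are square), "cx", "cy" (the principal point, pixels), "dist" ([k1, k2, p1, p2, k3] as OpenCV has them; the pictures are not rectified), "R" (3x3) and "t" (3): a world point X has camera coordinates R X + t; the wrist camera has in their place "mount" (4x4, takes a point from camera to tool coordinates, whose origin is the TCP and whose axes are the flange's). Camera axes: x right, y down, z forward; pixel columns grow to the right and rows downward; lengths in mm; the calibration is good to about 2 mm. A picture is of the moment at which its call begins: read the wrist's pose just before it. camera_model takes no time and is no camera call.
- ctrl.finish_job(): hands the job in; it is judged then, once.
The state is a dict: "time_s": time; "joints": joint angles; "dq": joint speeds; "tau": joint torques, N m; "eef_pos": TCP position; "ee_rot": TCP orientation; "force": force on the tool from outside, world axes, zero at the start; "wrist_torque": the same for the moment, N m; "grip_width": opening from 0.0 (shut) to 1.0 (fully open); "grip_force": force on a finger pad.
Only numpy, scipy, OpenCV 4.12 (cv2) and the standard library are available. Lean on these libraries where they do the work, as an engineer would, in place of code of your own. Each camera call takes 0.05 s, during which the arm holds its last target. There are 200 camera calls.

## Working session

There is one attempt and no reset: what is moved stays moved. The work goes in short steps, Python scripts to look and compute and a tool call to move; the robot and the scene stay as the last step left them, time stands still between calls to the robot, and variables do not carry over. Pictures are saved under pics/ and viewed, at most 14 in all, crops included, and the job is handed in when it is done.

Besides the shell and the picture viewer there is one more tool, called after "Request:" as name([rows], argument=value, ...), one row to a line, values as JSON. servo_tool: Moves the arm, as the interface text tells. Its arguments: {"type":"object","properties":{"deltas":{"type":"array"},"squeeze":{"type":"number"}},"required":["deltas"]}

```bash
mkdir -p pics; ls; python3 - <<'E'
from rig import telemetry, optics
import cv2,numpy as np
print(telemetry.sense())
for n in("scene","top"):
    cv2.imwrite(f"pics/{n}0.png",optics.capture(n))
for n in("scene","top","wrist"): print(n,optics.camera_model(n))
E
```

```text
pics
{'time_s': 0.0, 'joints': array([-1.55943338e+00,  3.13411202e-01,  1.49844874e+00,  1.67148600e-05,
        1.33098821e+00, -2.23413336e-01]), 'dq': array([-0.00059456,  0.00054739,  0.00144024,  0.00058347,  0.00117485,
        0.00143309]), 'tau': array([-3.27529660e-04, -4.12261891e+01, -2.59742206e+01, -1.85993872e-04,
        4.16453855e-03,  3.64220330e-05]), 'eef_pos': array([ 122.11081931, -510.33561347,  230.75053786]), 'ee_rot': array([-6.23364818e-04,  9.93117958e-01,  1.17116726e-01,  7.45040112e-05]), 'force': array([ 0.33131482, -0.29219914, -0.29120356]), 'wrist_torque': array([-0.00558618,  0.00554769, -0.02002083]), 'grip_force': 0.0, 'grip_width': 1.0011956775063706}
scene {'vfov': 55.67242319358189, 'cx': 257.15419842597476, 'cy': 192.36558301997562, 'dist': array([0.03227259, 0.        , 0.        , 0.        , 0.        ]), 'R': array([[ 0.46511724, -0.88508497,  0.01704543],
       [-0.35415738, -0.20368965, -0.91273385],
       [ 0.81131899,  0.41849148, -0.40819894]]), 't': array([-260.21716591,  228.72403807,  622.31112687])}
top {'vfov': 50.62020352335
[... 166 characters left out ...]
.99997835, -0.00602416],
       [-0.99109394,  0.00342701, -0.13312045],
       [ 0.13313822,  0.00561793, -0.99108156]]), 't': array([ -16.88881074,  531.00357169, 1261.30836605])}
wrist {'vfov': 65.56616238723763, 'cx': 250.92736582683753, 'cy': 188.62432839937645, 'dist': array([-0.04998455,  0.        ,  0.        ,  0.        ,  0.        ]), 'mount': array([[ 4.62500851e-04, -9.55904340e-01, -2.93677850e-01,
         7.52036150e+01],
       [ 9.99999885e-01,  4.03864804e-04,  2.60301139e-04,
        -1.36366773e-01],
       [-1.30216841e-04, -2.93677936e-01,  9.55904416e-01,
        -1.42348126e+02],
       [ 0.00000000e+00,  0.00000000e+00,  0.00000000e+00,
         1.00000000e+00]])}
```

View pics/top0.png

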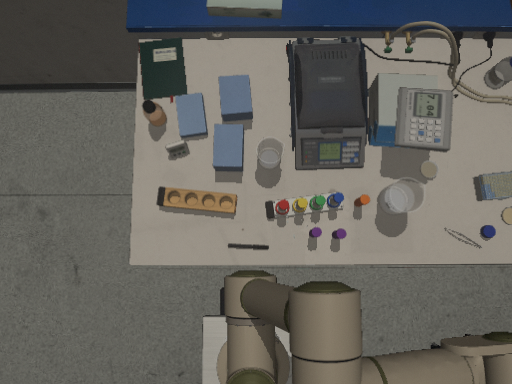

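View pics/scene0.png

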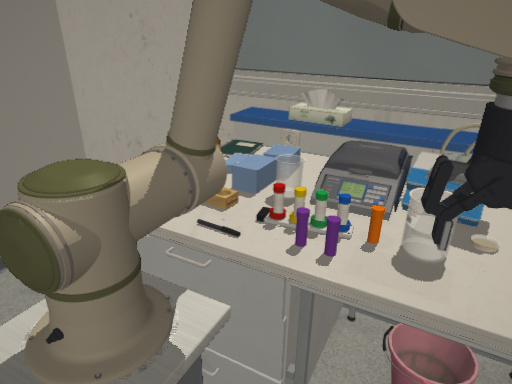

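The top view shows the rail's black end at about (270,209), with caps red (283,206), yellow (302,203), green (320,201) and blue (338,198). The block's black end is at (161,195), with wells at (174,197), (191,199), (208,202) and (226,204). Lookalikes: purple tubes (316,232) and (340,234), orange (364,200), and a blue lid (488,231). I reject these and choose the four in the sleeves. One close crop will check that choice.

```bash
cat > h.py <<'E'
import numpy as np,cv2
from rig import telemetry,optics
from scipy.spatial.transform import Rotation as Rn
def model(n,s=None):
    c=optics.camera_model(n); f=192/np.tan(np.radians(c["vfov"]/2))
    K=np.array([[f,0,c["cx"]],[0,f,c["cy"]],[0,0,1]])
    if "R" in c: R,t=c["R"],c["t"]
    else:
        q=s["ee_rot"]; T=np.eye(4); T[:3,:3]=Rn.from_quat([q[1],q[2],q[3],q[0]]).as_matrix(); T[:3,3]=s["eef_pos"]
        W=np.linalg.inv(T@c["mount"]); R,t=W[:3,:3],W[:3,3]
    return K,c["dist"],R,t
def ray(m,uv,z):
    K,d,R,t=m; p=cv2.undistortPoints(np.array(uv,float).reshape(-1,1,2),K,d)[:,0]
    D=np.c_[p,np.ones(len(p))]@R; C=-R.T@t
    return C+D*((z-C[2])/D[:,2])[:,None]
def proj(m,X):
    K,d,R,t=m; return cv2.projectPoints(np.array(X,float).reshape(-1,1,3),cv2.Rodrigues(R)[0],t,K,d)[0][:,0]
E
python3 - <<'E'
from h import *
im=cv2.imread("pics/top0.png"); m=model("top")
cv2.imwrite("pics/crop.png",cv2.resize(im[180:245,150:350],None,fx=4,fy=4,interpolation=cv2.INTER_CUBIC))
caps=ray(m,[(283,206),(302,203),(320,201),(338,198)],102)
wells=ray(m,[(174,197),(191,199),(208,202),(226,204)],36)
print(caps.round(),wells.round(), [np.linalg.norm(np.diff(a,axis=0),axis=1).round() for a in(caps,wells)])
E
```

```text
[[ 488.  -93.  102.]
 [ 497. -150.  102.]
 [ 503. -205.  102.]
 [ 512. -259.  102.]] [[525. 252.  36.]
 [518. 197.  36.]
 [509. 143.  36.]
 [502.  85.  36.]] [array([58., 55., 55.]), array([55., 55., 58.])]
```

View pics/crop.png

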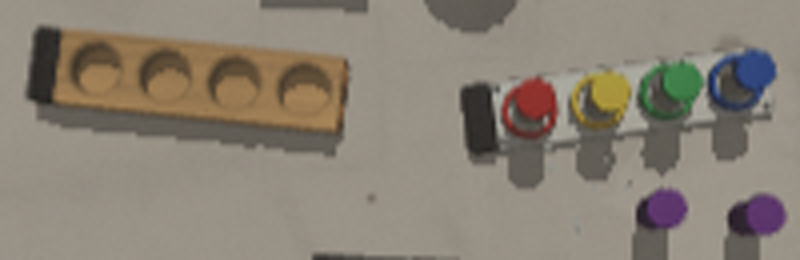

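The crop confirms it: the red, yellow, green and blue tubes are in sleeves of their own colours on the rail, with red next to the black end. The purple pair is off the rail. Spacing comes out at 55–58 mm against 56 expected, so the measurement holds. Next I turn the tool across the row (yaw 13° → 98°).

Request:
servo_tool([
  [[0, 0, -0.02], [0, 0, -0.094], 1],
  [[0, 0, -0.02], [0, 0, -0.094], 1],
  [[0, 0, -0.02], [0, 0, -0.094], 1],
  [[0, 0, -0.02], [0, 0, -0.094], 1],
  [[0, 0, -0.02], [0, 0, -0.094], 1],
  [[0, 0, -0.02], [0, 0, -0.094], 1],
  [[0, 0, -0.02], [0, 0, -0.094], 1],
  [[0, 0, 0], [0, 0, -0.094], 1],
], squeeze=30)

```text
time_s: 0.9
eef_pos: [122.1, -510.6, 259.5]
ee_rot: [0.0, 0.758, 0.653, -0.0]
force: [-0.7, -0.0, -0.7]
grip_width: 1.004
grip_force: 0.0
```

Request:
servo_tool([
  [[0, 0, 0], [0, 0, -0.094], 1],
  [[0, 0, 0], [0, 0, -0.094], 1],
  [[0.115, 0.175, 0], [0, 0, 0], 1],
  [[0.115, 0.175, 0], [0, 0, 0], 1],
  [[0.115, 0.175, 0], [0, 0, 0], 1],
  [[0.115, 0.175, 0], [0, 0, 0], 1],
  [[0.115, 0.175, 0], [0, 0, 0], 1],
  [[0.115, 0.175, 0], [0, 0, 0], 1],
])

```text
time_s: 1.7
eef_pos: [311.7, -343.1, 259.1]
ee_rot: [-0.0, 0.656, 0.755, 0.0]
force: [-0.5, -0.3, 0.8]
grip_width: 0.997
grip_force: 0.0
```

Request:
servo_tool([
  [[0.115, 0.175, 0], [0, 0, 0], 1],
  [[0.115, 0.175, 0], [0, 0, 0], 1],
  [[0.115, 0.175, 0], [0, 0, 0], 1],
  [[0.115, 0.175, 0], [0, 0, 0], 1],
  [[0.115, 0.175, 0], [0, 0, 0], 1],
  [[0.115, 0.175, 0], [0, 0, 0], 1],
  [[0, 0, 0], [0, 0, 0], 1],
  [[0, 0, 0], [0, 0, 0], 1],
])

```text
time_s: 2.5
eef_pos: [499.3, -178.1, 258.8]
ee_rot: [-0.001, 0.655, 0.756, -0.0]
force: [-0.3, 0.1, 0.1]
grip_width: 0.997
grip_force: 0.0
```

```bash
python3 - <<'E'
from h import *
import json
s=telemetry.sense(); im=optics.capture("wrist")
json.dump({k:list(s[k]) for k in("eef_pos","ee_rot")},open("w1.json","w"))
cv2.imwrite("pics/w1r.png",im); m=model("wrist",s)
# predicted cap centres
for p in proj(m,[(488,-93,102),(497,-150,102),(503,-205,102),(512,-259,102)]): print(p.round()); cv2.circle(im,tuple(int(v) for v in p),3,(255,255,255),1)
cv2.imwrite("pics/w1.png",cv2.resize(im,(768,576)))
E
```

```text
[252.  86.]
[252. 146.]
[251. 198.]
[252. 244.]
```

View pics/w1.png

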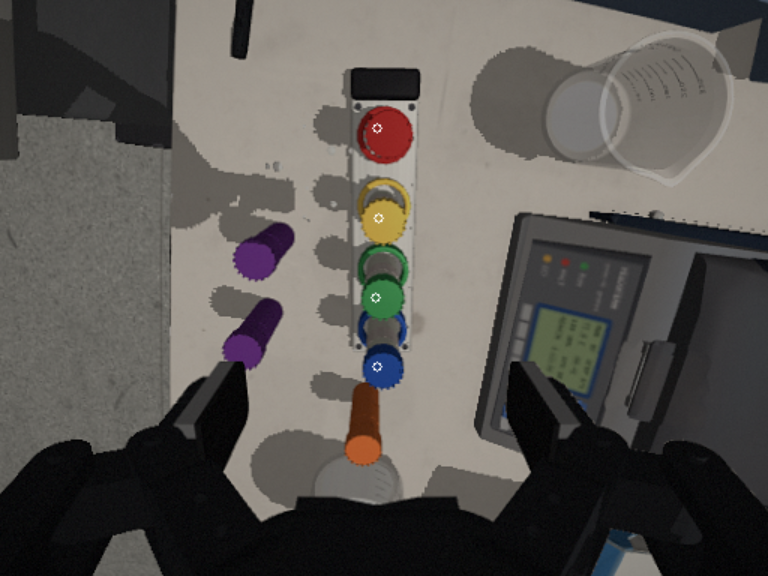

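The wrist view shows the caps (at 1.5x) at red (385,135), yellow (383,222), green (382,298) and blue (383,368), a few mm from the predictions. The rail edges are vertical in the picture, so the yaw is right. The purple lookalikes stand off to the left.

```bash
python3 - <<'E'
from h import *
import json
s={k:np.array(v) for k,v in json.load(open("w1.json")).items()}
m=model("wrist",s); g=lambda a,z:ray(m,np.array(a)/1.5,z)
c=g([(385,135),(383,222),(382,298),(383,368)],102); print(c.round(1))
print("purple",g([(256,262),(243,352)],90).round(), "rail centreline",g([(385.5,85),(384,120),(381,345)],12).round(1))
q=s["ee_rot"];T=Rn.from_quat([q[1],q[2],q[3],q[0]]).as_matrix()
print("yaw",np.degrees(np.arctan2(T[1,0],T[0,0])))
print("deltas tool", ((c-s["eef_pos"])@T).round(1))
print("purple in tool", ((g([(256,262),(243,352)],90)-s["eef_pos"])@T).round(0))
t=model("top"); print("top caps",ray(t,[(283.7,204.7),(302.2,203.2),(321,200.7),(339,197.5)],102).round(1),"wells",ray(t,[(174.2,197.2),(191.2,199),(208.7,200.7),(226.2,202.2)],36).round(1))
E
```

```text
[[ 493.2  -96.1  102. ]
 [ 500.2 -151.6  102. ]
 [ 507.4 -205.1  102. ]
 [ 516.1 -259.5  102. ]]
purple [[ 414. -195.   90.]
 [ 409. -268.   90.]] rail centreline [[ 489.1  -55.2   12. ]
 [ 491.9  -82.1   12. ]
 [ 518.8 -282.5   12. ]]
yaw 98.14091786848104
deltas tool [[ 82.    5.7 156.8]
 [ 26.    4.7 156.8]
 [-28.    4.3 156.8]
 [-83.1   5.2 156.7]]
purple in tool [[  -5.  -86.  169.]
 [ -76. -102.  169.]]
top caps [[ 491.8  -94.7  102. ]
 [ 496.2 -150.6  102. ]
 [ 503.6 -207.6  102. ]
 [ 513.2 -262.3  102. ]] wells [[524.3 251.3  36. ]
 [518.3 196.6  36. ]
 [512.7 140.6  36. ]
 [507.7  84.7  36. ]]
```

Request:
servo_tool([
  [[0.205, 0.014, 0], [0, 0, 0], 0.75],
  [[0.205, 0.014, 0], [0, 0, 0], 0.75],
  [[0, 0, 0.2], [0, 0, 0], 0.75],
  [[0, 0, 0.2], [0, 0, 0], 0.75],
  [[0, 0, 0.2], [0, 0, 0], 0.75],
  [[0, 0, 0.2], [0, 0, 0], 0.75],
  [[0, 0, 0.07], [0, 0, 0], 0.75],
  [[0, 0, 0], [0, 0, 0], 0.75],
])

```text
time_s: 3.35
eef_pos: [491.8, -97.2, 83.6]
ee_rot: [-0.002, 0.656, 0.754, -0.001]
force: [-0.1, 0.3, -0.1]
grip_width: 0.754
grip_force: 0.0
```

Request:
servo_tool([
  [[0, 0, 0.06], [0, 0, 0], 0.75],
  [[0, 0, 0.06], [0, 0, 0], 0.75],
  [[0, 0, 0.06], [0, 0, 0], 0.75],
  [[0, 0, 0.01], [0, 0, 0], 0.75],
  [[0, 0, 0], [0, 0, 0], 0.75],
  [[0, 0, 0], [0, 0, 0], 0.75],
])

```text
time_s: 3.95
eef_pos: [493.6, -96.6, 47.6]
ee_rot: [0.0, 0.656, 0.755, 0.0]
force: [0.3, -0.1, -0.5]
grip_width: 0.748
grip_force: 0.0
```

Request:
servo_tool([
  [[0, 0, 0], [0, 0, 0], 0.5],
  [[0, 0, 0], [0, 0, 0], 0.4],
  [[0, 0, 0], [0, 0, 0], 0.35],
  [[0, 0, 0], [0, 0, 0], 0.25],
  [[0, 0, 0], [0, 0, 0], 0.1],
  [[0, 0, 0], [0, 0, 0], 0.1],
  [[0, 0, 0], [0, 0, 0], 0.1],
  [[0, 0, 0], [0, 0, 0], 0.1],
], squeeze=30)

```text
time_s: 4.75
eef_pos: [493.4, -96.5, 47.3]
ee_rot: [-0.0, 0.656, 0.755, -0.0]
force: [0.0, -0.4, -0.8]
grip_width: 0.305
grip_force: 37.6
```

Width 26 mm means the grip is on the body. Lift.

Request:
servo_tool([
  [[0, 0, -0.03], [0, 0, 0], 0.1],
  [[0, 0, -0.08], [0, 0, 0], 0.1],
  [[0, 0, -0.13], [0, 0, 0], 0.1],
  [[0, 0, -0.16], [0, 0, 0], 0.1],
  [[0, 0, -0.18], [0, 0, 0], 0.1],
  [[0, 0, -0.18], [0, 0, 0], 0.1],
  [[0, 0, -0.12], [0, 0, 0], 0.1],
  [[0, 0, 0], [0, 0, 0], 0.1],
])

```text
time_s: 5.55
eef_pos: [494.5, -96.9, 226.9]
ee_rot: [0.003, 0.656, 0.755, 0.001]
force: [0.7, -0.4, -1.6]
grip_width: 0.309
grip_force: 37.7
```

Request:
servo_tool([
  [[0.1, 0.02, 0], [0, 0, 0], 0.1],
  [[0.17, 0.036, 0], [0, 0, 0], 0.1],
  [[0.17, 0.036, 0], [0, 0, 0], 0.1],
  [[0.17, 0.036, 0], [0, 0, 0], 0.1],
  [[0.17, 0.036, 0], [0, 0, 0], 0.1],
  [[0.14, 0.03, 0], [0, 0, 0], 0.1],
  [[0.08, 0.02, 0], [0, 0, 0], 0.1],
  [[0, 0, 0], [0, 0, 0.04], 0.1],
])

```text
time_s: 6.35
eef_pos: [507.2, 109.5, 222.1]
ee_rot: [-0.001, 0.678, 0.735, -0.0]
force: [-0.6, 1.2, 0.0]
grip_width: 0.305
grip_force: 37.7
```

Request:
servo_tool([
  [[0, 0, 0], [0, 0, 0.06], 0.1],
  [[0, 0, 0], [0, 0, 0.04], 0.1],
  [[0, 0, 0], [0, 0, 0.02], 0.1],
  [[0, 0, 0], [0, 0, 0], 0.1],
  [[0, 0, 0], [0, 0, 0], 0.1],
  [[0, 0, 0], [0, 0, 0], 0.1],
])

```text
time_s: 6.95
eef_pos: [507.6, 107.5, 223.0]
ee_rot: [-0.0, 0.745, 0.667, -0.0]
force: [0.6, -0.2, -0.2]
grip_width: 0.306
grip_force: 37.7
```

```bash
python3 - <<'E'
from h import *
import json
s=telemetry.sense(); im=optics.capture("wrist")
json.dump({k:list(s[k]) for k in("eef_pos","ee_rot")},open("w2.json","w"))
m=model("wrist",s)
for p in proj(m,[[524.3,251.3,36.],[518.3,196.6,36.],[512.7,140.6,36.],[507.7,84.7,36]]): print(p.round()); cv2.circle(im,tuple(int(v) for v in p),3,(255,255,255),1)
cv2.imwrite("pics/w2.png",cv2.resize(im,(768,576)))
E
```

```text
[252.  26.]
[252.  83.]
[252. 137.]
[253. 186.]
```

View pics/w2.png

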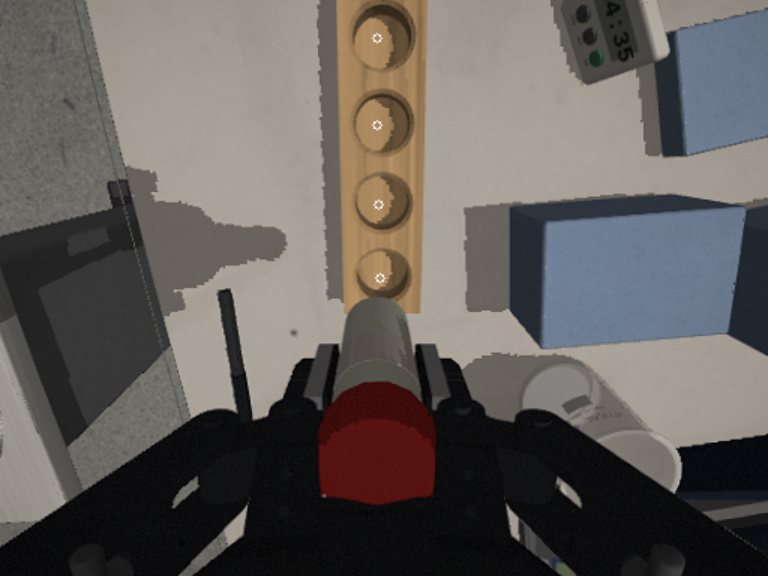

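All four wells are empty. Their rims (1.5x) are centred at (383,37), (383.5,123), (383.5,200.5) and (383.5,274), slightly to the right of the predictions. The tube hangs straight between the pads, with its foot edge near (376,298). The block's edges are vertical in the picture.

```bash
python3 - <<'E'
from h import *
import json
s={k:np.array(v) for k,v in json.load(open("w2.json")).items()}
m=model("wrist",s); g=lambda a,z:ray(m,np.array(a)/1.5,z)
c=g([(383,37),(383.5,123),(383.5,200.5),(383.5,274)],36); print(c.round(1),np.linalg.norm(np.diff(c,axis=0),axis=1))
d=c[0]-c[3]; print("theta",np.degrees(np.arctan2(-d[0],d[1])))
print("edges",g([(339,100),(425,100),(345,310),(421,310)],36).round(1))
q=s["ee_rot"];T=Rn.from_quat([q[1],q[2],q[3],q[0]]).as_matrix()
print("yaw",np.degrees(np.arctan2(T[1,0],T[0,0])),"tool deltas",((c-s["eef_pos"])@T).round(1))
# expected foot circle 
a=np.linspace(0,2*np.pi,13)[:-1]
F=s["eef_pos"]+np.c_[13.5*np.cos(a),13.5*np.sin(a),35+0*a]@T.T
p=proj(m,F)*1.5; print("foot px",p.min(0),p.max(0))
E
```

```text
[[528.1 251.9  36. ]
 [522.6 197.1  36. ]
 [516.9 143.6  36. ]
 [511.1  88.1  36. ]] [55.0360319  53.83934978 55.81909288]
theta -5.925081826509834
edges [[493.7 215.6  36. ]
 [552.7 209.1  36. ]
 [477.9  62.2  36. ]
 [537.3  55.6  36. ]]
yaw 83.69049847236509 tool deltas [[145.8   4.6 187. ]
 [ 90.8   5.2 187. ]
 [ 36.9   5.4 187. ]
 [-18.9   5.7 187. ]]
foot px [344.24804822 299.17133027] [407.22180631 357.43521526]
```

Foot pixels match the prediction to 2 px, so the tube is centred in the grip. Go over the nearest well (D) and down.

Request:
servo_tool([
  [[-0.105, 0.024, 0], [0, 0, 0], 0.1],
  [[0, 0, 0], [0, 0, 0], 0.1],
  [[0, 0, 0.12], [0, 0, 0], 0.1],
  [[0, 0, 0.16], [0, 0, 0], 0.1],
  [[0, 0, 0.16], [0, 0, 0], 0.1],
  [[0, 0, 0.16], [0, 0, 0], 0.1],
  [[0, 0, 0.1], [0, 0, 0], 0.1],
  [[0, 0, 0], [0, 0, 0], 0.1],
])

```text
time_s: 7.8
eef_pos: [508.7, 86.5, 81.0]
ee_rot: [-0.002, 0.745, 0.667, -0.002]
force: [0.0, -0.7, -0.3]
grip_width: 0.313
grip_force: 37.7
```

Request:
servo_tool([
  [[0, 0, 0.04], [0, 0, 0], 0.1],
  [[0, 0, 0.04], [0, 0, 0], 0.1],
  [[0, 0, 0.04], [0, 0, 0], 0.1],
  [[0, 0, 0.02], [0, 0, 0], 0.1],
  [[0, 0, 0.02], [0, 0, 0], 0.1],
  [[0, 0, 0], [0, 0, 0], 0.1],
  [[0, 0, 0], [0, 0, 0], 0.1],
])

```text
time_s: 8.5
eef_pos: [510.3, 86.1, 51.5]
ee_rot: [0.0, 0.745, 0.667, 0.0]
force: [-0.2, 0.5, 0.0]
grip_width: 0.309
grip_force: 37.7
```

Request:
servo_tool([
  [[0, 0, 0.015], [0, 0, 0], 0.1],
  [[0, 0, 0.01], [0, 0, 0], 0.1],
  [[0, 0, 0.008], [0, 0, 0], 0.1],
  [[0, 0, 0.004], [0, 0, 0], 0.1],
  [[0, 0, 0.003], [0, 0, 0], 0.1],
  [[0, 0, 0], [0, 0, 0], 0.1],
  [[0, 0, 0], [0, 0, 0], 0.1],
])

```text
time_s: 9.2
eef_pos: [510.2, 86.1, 43.4]
ee_rot: [0.0, 0.745, 0.667, 0.0]
force: [-0.6, 0.2, -0.3]
grip_width: 0.31
grip_force: 37.7
```

Request:
servo_tool([
  [[0, 0, 0.003], [0, 0, 0], 0.1],
  [[0, 0, 0], [0, 0, 0], 0.35],
  [[0, 0, 0], [0, 0, 0], 0.45],
  [[0, 0, 0], [0, 0, 0], 0.6],
  [[0, 0, 0], [0, 0, 0], 0.75],
  [[0, 0, 0], [0, 0, 0], 0.75],
  [[0, 0, 0], [0, 0, 0], 0.75],
])

```text
time_s: 9.9
eef_pos: [510.2, 86.1, 42.7]
ee_rot: [0.0, 0.745, 0.667, 0.0]
force: [0.1, -0.8, -0.7]
grip_width: 0.749
grip_force: 0.0
```

Request:
servo_tool([
  [[0, 0, -0.05], [0, 0, 0], 0.75],
  [[0, 0, -0.1], [0, 0, 0], 0.75],
  [[0, 0, -0.15], [0, 0, 0], 0.75],
  [[0, 0, -0.2], [0, 0, 0], 0.75],
  [[0, 0, -0.2], [0, 0, 0], 0.75],
  [[0, 0, -0.2], [0, 0, 0], 0.75],
  [[0, 0, 0], [0, 0, -0.08], 0.75],
  [[0, 0, 0], [0, 0, -0.08], 0.75],
])

```text
time_s: 10.7
eef_pos: [510.4, 86.1, 224.7]
ee_rot: [0.001, 0.654, 0.757, 0.001]
force: [-0.6, -0.0, -0.2]
grip_width: 0.751
grip_force: 0.0
```

```bash
python3 - <<'E'
from h import *
im=optics.capture("scene"); print(telemetry.sense()["eef_pos"])
cv2.imwrite("pics/s1.png",cv2.resize(im[100:280,140:380],None,fx=3,fy=3))
E
```

```text
[510.17065071  86.12249371 223.95704078]
```

View pics/s1.png

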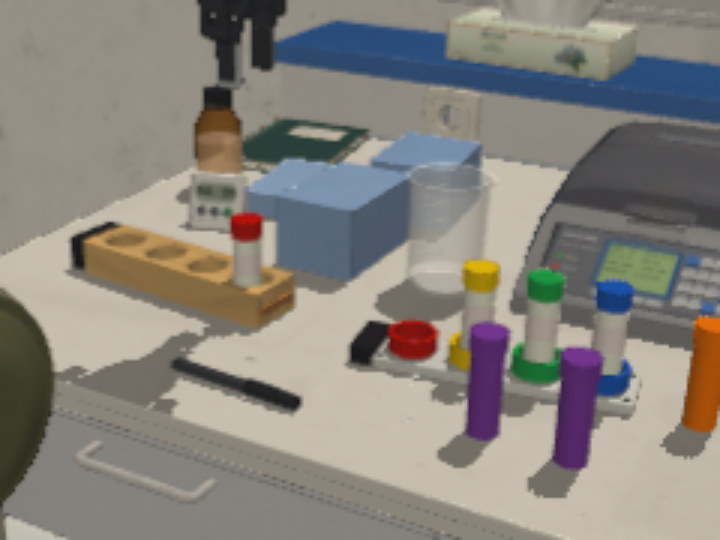

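Red stands upright in the end well, at (246,245) in the crop, and its sleeve is empty. Now yellow.

Request:
servo_tool([
  [[-0.195, -0.037, 0], [0, 0, 0], 0.75],
  [[-0.195, -0.037, 0], [0, 0, 0], 0.75],
  [[-0.195, -0.037, 0], [0, 0, 0], 0.75],
  [[-0.195, -0.037, 0], [0, 0, 0], 0.75],
  [[-0.195, -0.037, 0], [0, 0, 0], 0.75],
  [[-0.195, -0.037, 0], [0, 0, 0], 0.75],
  [[0, 0, 0], [0, 0, 0], 0.75],
  [[0, 0, 0.2], [0, 0, 0], 0.75],
])

```text
time_s: 11.55
eef_pos: [500.9, -153.6, 186.5]
ee_rot: [0.005, 0.657, 0.754, 0.001]
force: [1.7, -0.5, -1.3]
grip_width: 0.75
grip_force: 0.0
```

Request:
servo_tool([
  [[0, 0, 0.2], [0, 0, 0], 0.75],
  [[0, 0, 0.2], [0, 0, 0], 0.75],
  [[0, 0, 0.1], [0, 0, 0], 0.75],
  [[0, 0, 0.06], [0, 0, 0], 0.75],
  [[0, 0, 0.06], [0, 0, 0], 0.75],
  [[0, 0, 0.06], [0, 0, 0], 0.75],
  [[0, 0, 0], [0, 0, 0], 0.75],
  [[0, 0, 0], [0, 0, 0], 0.75],
])

```text
time_s: 12.35
eef_pos: [499.3, -151.9, 47.2]
ee_rot: [0.0, 0.656, 0.755, 0.0]
force: [0.3, 0.4, 0.2]
grip_width: 0.754
grip_force: 0.0
```

Request:
servo_tool([
  [[0, 0, 0], [0, 0, 0], 0.5],
  [[0, 0, 0], [0, 0, 0], 0.4],
  [[0, 0, 0], [0, 0, 0], 0.35],
  [[0, 0, 0], [0, 0, 0], 0.25],
  [[0, 0, 0], [0, 0, 0], 0.1],
  [[0, 0, 0], [0, 0, 0], 0.1],
  [[0, 0, 0], [0, 0, 0], 0.1],
  [[0, 0, 0], [0, 0, 0], 0.1],
])

```text
time_s: 13.15
eef_pos: [499.0, -151.8, 46.7]
ee_rot: [-0.0, 0.656, 0.755, 0.0]
force: [-0.1, 0.3, 0.8]
grip_width: 0.31
grip_force: 39.7
```

Request:
servo_tool([
  [[0, 0, -0.03], [0, 0, 0], 0.1],
  [[0, 0, -0.08], [0, 0, 0], 0.1],
  [[0, 0, -0.13], [0, 0, 0], 0.1],
  [[0, 0, -0.16], [0, 0, 0], 0.1],
  [[0, 0, -0.18], [0, 0, 0], 0.1],
  [[0, 0, -0.18], [0, 0, 0], 0.1],
  [[0, 0, -0.12], [0, 0, 0], 0.1],
  [[0, 0, 0], [0, 0, 0], 0.1],
])

```text
time_s: 13.95
eef_pos: [500.1, -152.3, 226.4]
ee_rot: [0.003, 0.656, 0.755, 0.001]
force: [-0.0, 0.5, -0.6]
grip_width: 0.308
grip_force: 39.8
```

Request:
servo_tool([
  [[0.1, 0.02, 0], [0, 0, 0], 0.1],
  [[0.195, 0.039, 0], [0, 0, 0], 0.1],
  [[0.195, 0.039, 0], [0, 0, 0], 0.1],
  [[0.195, 0.039, 0], [0, 0, 0], 0.1],
  [[0.195, 0.039, 0], [0, 0, 0], 0.1],
  [[0.195, 0.039, 0], [0, 0, 0], 0.1],
  [[0.195, 0.039, 0], [0, 0, 0], 0.1],
  [[0.172, 0.034, 0], [0, 0, 0], 0.1],
])

```text
time_s: 14.75
eef_pos: [515.0, 143.7, 221.8]
ee_rot: [-0.001, 0.656, 0.755, -0.0]
force: [-0.2, 0.6, -0.5]
grip_width: 0.31
grip_force: 39.8
```

Request:
servo_tool([
  [[0, 0, 0], [0, 0, 0.05], 0.1],
  [[0, 0, 0], [0, 0, 0.06], 0.1],
  [[0, 0, 0], [0, 0, 0.045], 0.1],
  [[0, 0, 0], [0, 0, 0], 0.1],
  [[0, 0, 0], [0, 0, 0], 0.1],
  [[0, 0, 0], [0, 0, 0], 0.1],
])

```text
time_s: 15.35
eef_pos: [515.5, 141.8, 222.4]
ee_rot: [-0.0, 0.742, 0.67, -0.0]
force: [-0.1, -0.7, -0.1]
grip_width: 0.305
grip_force: 39.8
```

```bash
python3 - <<'E'
from h import *
s=telemetry.sense(); im=optics.capture("wrist"); print(s["eef_pos"],s["ee_rot"]); m=model("wrist",s)
q=s["ee_rot"];T=Rn.from_quat([q[1],q[2],q[3],q[0]]).as_matrix()
a=np.linspace(0,2*np.pi,41)[:-1]
F=s["eef_pos"]+np.c_[13.5*np.cos(a),13.5*np.sin(a),35+0*a]@T.T
for P in [F]+[np.c_[x+20*np.cos(a),y+20*np.sin(a),33+0*a] for x,y in((527.4,253.2),(521.6,197.5),(515.8,141.9))]:
    cv2.polylines(im,[proj(m,P).round().astype(int)],True,(255,255,0),1)
cv2.imwrite("pics/w3.png",cv2.resize(im,(768,576)))
E
```

```text
[515.52311606 141.7523621  222.41104573] [-1.58556358e-04  7.42107187e-01  6.70281178e-01 -2.00115267e-04]
```

View pics/w3.png

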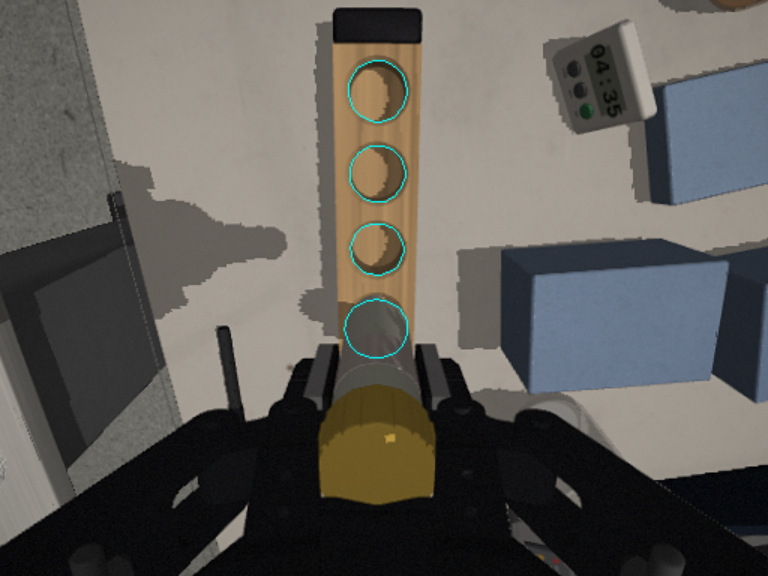

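The fitted well circles (cyan) lie on the wells at (378,91), (378,174) and (377,249), and the foot circle on the tube at (376,328). Lower yellow.

Request:
servo_tool([
  [[0, 0, 0.12], [0, 0, 0], 0.1],
  [[0, 0, 0.16], [0, 0, 0], 0.1],
  [[0, 0, 0.16], [0, 0, 0], 0.1],
  [[0, 0, 0.16], [0, 0, 0], 0.1],
  [[0, 0, 0.1], [0, 0, 0], 0.1],
  [[0, 0, 0], [0, 0, 0], 0.1],
  [[0, 0, 0.04], [0, 0, 0], 0.1],
  [[0, 0, 0.04], [0, 0, 0], 0.1],
])

```text
time_s: 16.2
eef_pos: [516.4, 141.9, 67.5]
ee_rot: [0.001, 0.742, 0.67, 0.001]
force: [0.3, -0.0, -0.5]
grip_width: 0.308
grip_force: 39.9
```

Request:
servo_tool([
  [[0, 0, 0.04], [0, 0, 0], 0.1],
  [[0, 0, 0.03], [0, 0, 0], 0.1],
  [[0, 0, 0.02], [0, 0, 0], 0.1],
  [[0, 0, 0.012], [0, 0, 0], 0.1],
  [[0, 0, 0.008], [0, 0, 0], 0.1],
  [[0, 0, 0.006], [0, 0, 0], 0.1],
  [[0, 0, 0], [0, 0, 0], 0.1],
  [[0, 0, 0], [0, 0, 0], 0.1],
])

```text
time_s: 17.0
eef_pos: [515.7, 141.8, 43.6]
ee_rot: [0.0, 0.743, 0.67, 0.0]
force: [0.5, -0.1, 0.5]
grip_width: 0.309
grip_force: 39.9
```

Request:
servo_tool([
  [[0, 0, 0.004], [0, 0, 0], 0.1],
  [[0, 0, 0], [0, 0, 0], 0.35],
  [[0, 0, 0], [0, 0, 0], 0.45],
  [[0, 0, 0], [0, 0, 0], 0.6],
  [[0, 0, 0], [0, 0, 0], 0.75],
  [[0, 0, 0], [0, 0, 0], 0.75],
  [[0, 0, 0], [0, 0, 0], 0.75],
])

```text
time_s: 17.7
eef_pos: [515.7, 141.8, 42.7]
ee_rot: [0.0, 0.743, 0.67, 0.0]
force: [0.9, 0.6, -0.5]
grip_width: 0.747
grip_force: 0.0
```

Request:
servo_tool([
  [[0, 0, -0.05], [0, 0, 0], 0.75],
  [[0, 0, -0.1], [0, 0, 0], 0.75],
  [[0, 0, -0.15], [0, 0, 0], 0.75],
  [[0, 0, -0.2], [0, 0, 0], 0.75],
  [[0, 0, -0.2], [0, 0, 0], 0.75],
  [[0, 0, -0.2], [0, 0, 0], 0.75],
  [[0, 0, 0], [0, 0, -0.08], 0.75],
  [[0, 0, 0], [0, 0, -0.076], 0.75],
])

```text
time_s: 18.5
eef_pos: [515.9, 141.9, 224.7]
ee_rot: [0.001, 0.653, 0.757, 0.001]
force: [-0.3, -0.3, -0.3]
grip_width: 0.749
grip_force: 0.0
```

Request:
servo_tool([
  [[-0.214, -0.036, 0], [0, 0, 0], 0.75],
  [[-0.214, -0.036, 0], [0, 0, 0], 0.75],
  [[-0.214, -0.036, 0], [0, 0, 0], 0.75],
  [[-0.214, -0.036, 0], [0, 0, 0], 0.75],
  [[-0.214, -0.036, 0], [0, 0, 0], 0.75],
  [[-0.214, -0.036, 0], [0, 0, 0], 0.75],
  [[-0.214, -0.036, 0], [0, 0, 0], 0.75],
  [[-0.214, -0.036, 0], [0, 0, 0], 0.75],
])

```text
time_s: 19.3
eef_pos: [506.7, -207.0, 223.6]
ee_rot: [0.0, 0.655, 0.756, 0.0]
force: [0.1, 1.1, 0.5]
grip_width: 0.746
grip_force: 0.0
```

Request:
servo_tool([
  [[0, 0, 0], [0, 0, 0], 0.75],
  [[0, 0, 0.2], [0, 0, 0], 0.75],
  [[0, 0, 0.2], [0, 0, 0], 0.75],
  [[0, 0, 0.2], [0, 0, 0], 0.75],
  [[0, 0, 0.1], [0, 0, 0], 0.75],
  [[0, 0, 0], [0, 0, 0], 0.75],
  [[0, 0, 0], [0, 0, 0], 0.75],
])

```text
time_s: 20.0
eef_pos: [507.6, -205.2, 84.0]
ee_rot: [0.001, 0.655, 0.756, 0.0]
force: [0.6, 0.3, 1.3]
grip_width: 0.754
grip_force: 0.0
```

Request:
servo_tool([
  [[0, 0, 0.06], [0, 0, 0], 0.75],
  [[0, 0, 0.06], [0, 0, 0], 0.75],
  [[0, 0, 0.06], [0, 0, 0], 0.75],
  [[0, 0, 0], [0, 0, 0], 0.75],
  [[0, 0, 0], [0, 0, 0], 0.75],
])

```text
time_s: 20.5
eef_pos: [507.1, -205.3, 46.5]
ee_rot: [-0.0, 0.655, 0.756, -0.0]
force: [-0.1, -0.2, -0.3]
grip_width: 0.752
grip_force: 0.0
```

Request:
servo_tool([
  [[0, 0, 0], [0, 0, 0], 0.5],
  [[0, 0, 0], [0, 0, 0], 0.4],
  [[0, 0, 0], [0, 0, 0], 0.35],
  [[0, 0, 0], [0, 0, 0], 0.25],
  [[0, 0, 0], [0, 0, 0], 0.1],
  [[0, 0, 0], [0, 0, 0], 0.1],
  [[0, 0, 0], [0, 0, 0], 0.1],
  [[0, 0, 0], [0, 0, 0], 0.1],
])

```text
time_s: 21.3
eef_pos: [507.2, -205.3, 46.8]
ee_rot: [0.0, 0.655, 0.756, 0.0]
force: [0.6, -0.4, 1.9]
grip_width: 0.307
grip_force: 45.3
```

Request:
servo_tool([
  [[0, 0, -0.03], [0, 0, 0], 0.1],
  [[0, 0, -0.08], [0, 0, 0], 0.1],
  [[0, 0, -0.13], [0, 0, 0], 0.1],
  [[0, 0, -0.16], [0, 0, 0], 0.1],
  [[0, 0, -0.18], [0, 0, 0], 0.1],
  [[0, 0, -0.18], [0, 0, 0], 0.1],
  [[0, 0, -0.12], [0, 0, 0], 0.1],
  [[0, 0, 0], [0, 0, 0], 0.1],
])

```text
time_s: 22.1
eef_pos: [508.1, -205.9, 226.4]
ee_rot: [0.003, 0.655, 0.756, 0.0]
force: [1.9, -0.9, -0.5]
grip_width: 0.306
grip_force: 45.6
```

Request:
servo_tool([
  [[0.1, 0.018, 0], [0, 0, 0], 0.1],
  [[0.2, 0.036, 0], [0, 0, 0], 0.1],
  [[0.2, 0.036, 0], [0, 0, 0], 0.1],
  [[0.2, 0.036, 0], [0, 0, 0], 0.1],
  [[0.2, 0.036, 0], [0, 0, 0], 0.1],
  [[0.2, 0.036, 0], [0, 0, 0], 0.1],
  [[0.2, 0.036, 0], [0, 0, 0], 0.1],
  [[0.2, 0.036, 0], [0, 0, 0], 0.1],
])

```text
time_s: 22.9
eef_pos: [517.5, 101.0, 221.8]
ee_rot: [-0.001, 0.655, 0.755, -0.0]
force: [1.4, -0.4, -0.3]
grip_width: 0.309
grip_force: 45.6
```

Request:
servo_tool([
  [[0.2, 0.036, 0], [0, 0, 0], 0.1],
  [[0.18, 0.033, 0], [0, 0, 0], 0.1],
  [[0.1, 0.018, 0], [0, 0, 0], 0.1],
  [[0, 0, 0], [0, 0, 0.05], 0.1],
  [[0, 0, 0], [0, 0, 0.06], 0.1],
  [[0, 0, 0], [0, 0, 0.048], 0.1],
  [[0, 0, 0], [0, 0, 0], 0.1],
  [[0, 0, 0], [0, 0, 0], 0.1],
])

```text
time_s: 23.7
eef_pos: [521.5, 196.8, 222.1]
ee_rot: [-0.0, 0.743, 0.669, -0.0]
force: [-0.5, 0.1, -0.3]
grip_width: 0.304
grip_force: 45.6
```

Request:
servo_tool([
  [[0, 0, 0], [0, 0, 0], 0.1],
  [[0, 0, 0], [0, 0, 0], 0.1],
])

```text
time_s: 23.9
eef_pos: [521.7, 196.8, 222.6]
ee_rot: [-0.0, 0.743, 0.669, -0.0]
force: [-0.4, 0.7, -0.8]
grip_width: 0.308
grip_force: 45.6
```

Request:
servo_tool([
  [[0.003, 0, 0.12], [0, 0, 0], 0.1],
  [[0, 0, 0.16], [0, 0, 0], 0.1],
  [[0, 0, 0.16], [0, 0, 0], 0.1],
  [[0, 0, 0.16], [0, 0, 0], 0.1],
  [[0, 0, 0.1], [0, 0, 0], 0.1],
  [[0, 0, 0], [0, 0, 0], 0.1],
  [[0, 0, 0.04], [0, 0, 0], 0.1],
  [[0, 0, 0.04], [0, 0, 0], 0.1],
])

```text
time_s: 24.7
eef_pos: [522.6, 197.6, 67.5]
ee_rot: [0.001, 0.744, 0.669, 0.001]
force: [-0.9, 0.2, -0.6]
grip_width: 0.31
grip_force: 45.6
```

Request:
servo_tool([
  [[0, 0, 0.04], [0, 0, 0], 0.1],
  [[0, 0, 0.03], [0, 0, 0], 0.1],
  [[0, 0, 0.02], [0, 0, 0], 0.1],
  [[0, 0, 0.012], [0, 0, 0], 0.1],
  [[0, 0, 0.008], [0, 0, 0], 0.1],
  [[0, 0, 0.006], [0, 0, 0], 0.1],
  [[0, 0, 0], [0, 0, 0], 0.1],
  [[0, 0, 0], [0, 0, 0], 0.1],
])

```text
time_s: 25.5
eef_pos: [521.8, 197.5, 43.6]
ee_rot: [0.0, 0.744, 0.669, 0.0]
force: [-0.0, 0.1, -0.5]
grip_width: 0.307
grip_force: 45.6
```

Request:
servo_tool([
  [[0, 0, 0.004], [0, 0, 0], 0.1],
  [[0, 0, 0], [0, 0, 0], 0.35],
  [[0, 0, 0], [0, 0, 0], 0.45],
  [[0, 0, 0], [0, 0, 0], 0.6],
  [[0, 0, 0], [0, 0, 0], 0.75],
  [[0, 0, 0], [0, 0, 0], 0.75],
  [[0, 0, 0], [0, 0, 0], 0.75],
])

```text
time_s: 26.2
eef_pos: [521.8, 197.4, 42.7]
ee_rot: [0.0, 0.744, 0.669, 0.0]
force: [-0.8, 0.9, -0.0]
grip_width: 0.748
grip_force: 0.0
```

Request:
servo_tool([
  [[0, 0, -0.05], [0, 0, 0], 0.75],
  [[0, 0, -0.1], [0, 0, 0], 0.75],
  [[0, 0, -0.15], [0, 0, 0], 0.75],
  [[0, 0, -0.2], [0, 0, 0], 0.75],
  [[0, 0, -0.2], [0, 0, 0], 0.75],
  [[0, 0, -0.2], [0, 0, 0], 0.75],
  [[0, 0, 0], [0, 0, -0.08], 0.75],
  [[0, 0, 0], [0, 0, -0.078], 0.75],
])

```text
time_s: 27.0
eef_pos: [522.0, 197.5, 224.8]
ee_rot: [0.001, 0.653, 0.757, 0.001]
force: [0.2, 0.4, -0.3]
grip_width: 0.752
grip_force: 0.0
```

```bash
python3 - <<'E'
from h import *
im=optics.capture("scene"); print(telemetry.sense()["eef_pos"],telemetry.sense()["ee_rot"])
cv2.imwrite("pics/s2.png",cv2.resize(im[100:280,140:380],None,fx=3,fy=3))
E
```

```text
[521.7791104  197.45949687 224.03344568] [5.62332518e-04 6.50951652e-01 7.59118699e-01 6.56767025e-04]
```

View pics/s2.png

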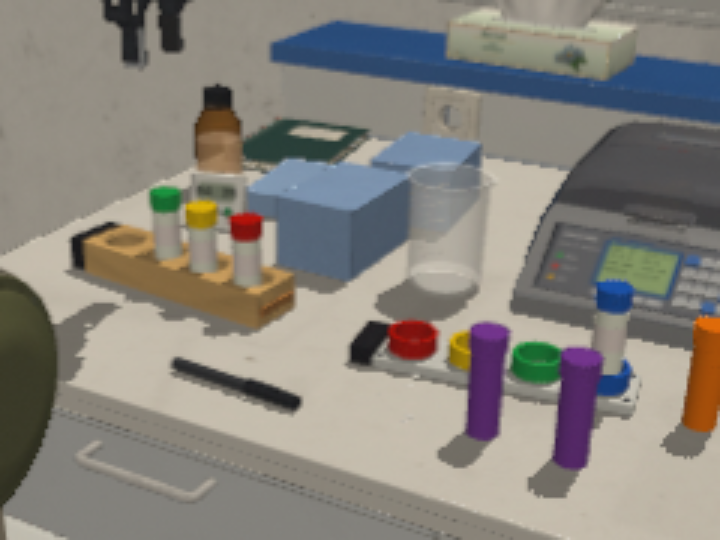

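Green (165,225), yellow (202,240) and red (246,245) all stand upright, and blue is left at (612,330). Beaker, timer and marker are unmoved. Now blue.

Request:
servo_tool([
  [[-0.226, -0.0355, 0], [0, 0, 0], 0.75],
  [[-0.226, -0.0355, 0], [0, 0, 0], 0.75],
  [[-0.226, -0.0355, 0], [0, 0, 0], 0.75],
  [[-0.226, -0.0355, 0], [0, 0, 0], 0.75],
  [[-0.226, -0.0355, 0], [0, 0, 0], 0.75],
  [[-0.226, -0.0355, 0], [0, 0, 0], 0.75],
  [[-0.226, -0.0355, 0], [0, 0, 0], 0.75],
  [[-0.226, -0.0355, 0], [0, 0, 0], 0.75],
])

```text
time_s: 27.85
eef_pos: [516.3, -170.4, 223.3]
ee_rot: [0.0, 0.656, 0.755, 0.0]
force: [0.4, 0.6, -0.2]
grip_width: 0.746
grip_force: 0.0
```

Request:
servo_tool([
  [[-0.226, -0.0355, 0], [0, 0, 0], 0.75],
  [[-0.226, -0.0355, 0], [0, 0, 0], 0.75],
  [[0, 0, 0], [0, 0, 0], 0.75],
  [[0, 0, 0.2], [0, 0, 0], 0.75],
  [[0, 0, 0.2], [0, 0, 0], 0.75],
  [[0, 0, 0.2], [0, 0, 0], 0.75],
  [[0, 0, 0], [0, 0, 0], 0.75],
  [[0, 0, 0], [0, 0, 0], 0.75],
])

```text
time_s: 28.65
eef_pos: [515.9, -260.0, 104.1]
ee_rot: [0.0, 0.655, 0.755, 0.0]
force: [0.3, 0.3, 1.2]
grip_width: 0.749
grip_force: 0.0
```

Request:
servo_tool([
  [[0, 0, 0.1], [0, 0, 0], 0.75],
  [[0, 0, 0.06], [0, 0, 0], 0.75],
  [[0, 0, 0.06], [0, 0, 0], 0.75],
  [[0, 0, 0.06], [0, 0, 0], 0.75],
  [[0, 0, 0], [0, 0, 0], 0.75],
  [[0, 0, 0], [0, 0, 0], 0.75],
])

```text
time_s: 29.25
eef_pos: [515.7, -260.2, 47.0]
ee_rot: [0.0, 0.655, 0.756, -0.0]
force: [0.1, 0.2, 0.3]
grip_width: 0.753
grip_force: 0.0
```

Request:
servo_tool([
  [[0, 0, 0], [0, 0, 0], 0.5],
  [[0, 0, 0], [0, 0, 0], 0.4],
  [[0, 0, 0], [0, 0, 0], 0.35],
  [[0, 0, 0], [0, 0, 0], 0.25],
  [[0, 0, 0], [0, 0, 0], 0.1],
  [[0, 0, 0], [0, 0, 0], 0.1],
  [[0, 0, 0], [0, 0, 0], 0.1],
  [[0, 0, 0], [0, 0, 0], 0.1],
])

```text
time_s: 30.05
eef_pos: [515.6, -260.1, 46.9]
ee_rot: [0.0, 0.655, 0.756, 0.0]
force: [-0.7, 0.1, 2.8]
grip_width: 0.308
grip_force: 47.0
```

Request:
servo_tool([
  [[0, 0, -0.03], [0, 0, 0], 0.1],
  [[0, 0, -0.08], [0, 0, 0], 0.1],
  [[0, 0, -0.13], [0, 0, 0], 0.1],
  [[0, 0, -0.16], [0, 0, 0], 0.1],
  [[0, 0, -0.18], [0, 0, 0], 0.1],
  [[0, 0, -0.18], [0, 0, 0], 0.1],
  [[0, 0, -0.12], [0, 0, 0], 0.1],
  [[0, 0, 0], [0, 0, 0], 0.1],
])

```text
time_s: 30.85
eef_pos: [516.4, -260.7, 226.4]
ee_rot: [0.003, 0.655, 0.756, 0.0]
force: [0.1, 0.4, -0.7]
grip_width: 0.31
grip_force: 47.3
```

Request:
servo_tool([
  [[0.1, 0.0167, 0], [0, 0, 0], 0.1],
  [[0.212, 0.0354, 0], [0, 0, 0], 0.1],
  [[0.212, 0.0354, 0], [0, 0, 0], 0.1],
  [[0.212, 0.0354, 0], [0, 0, 0], 0.1],
  [[0.212, 0.0354, 0], [0, 0, 0], 0.1],
  [[0.212, 0.0354, 0], [0, 0, 0], 0.1],
  [[0.212, 0.0354, 0], [0, 0, 0], 0.1],
  [[0.212, 0.0354, 0], [0, 0, 0], 0.1],
])

```text
time_s: 31.65
eef_pos: [521.7, 63.7, 221.4]
ee_rot: [-0.001, 0.655, 0.756, -0.001]
force: [1.2, -0.1, -0.5]
grip_width: 0.31
grip_force: 47.3
```

Request:
servo_tool([
  [[0.212, 0.0354, 0], [0, 0, 0], 0.1],
  [[0.212, 0.0354, 0], [0, 0, 0], 0.1],
  [[0.212, 0.0354, 0], [0, 0, 0], 0.1],
  [[0.212, 0.0354, 0], [0, 0, 0], 0.1],
  [[0.1, 0.0167, 0], [0, 0, 0], 0.1],
  [[0, 0, 0], [0, 0, 0.05], 0.1],
  [[0, 0, 0], [0, 0, 0.06], 0.1],
  [[0, 0, 0], [0, 0, 0.048], 0.1],
])

```text
time_s: 32.45
eef_pos: [526.1, 254.0, 221.1]
ee_rot: [-0.001, 0.744, 0.668, -0.001]
force: [-0.2, -0.3, 0.1]
grip_width: 0.307
grip_force: 47.4
```

Request:
servo_tool([
  [[0, 0, 0], [0, 0, 0], 0.1],
  [[0, 0, 0], [0, 0, 0], 0.1],
  [[0, 0, 0], [0, 0, 0], 0.1],
  [[0, 0, 0], [0, 0, 0], 0.1],
])

```text
time_s: 32.85
eef_pos: [527.3, 253.2, 222.5]
ee_rot: [-0.0, 0.743, 0.669, -0.0]
force: [0.0, -0.6, -1.1]
grip_width: 0.306
grip_force: 47.4
```

Request:
servo_tool([
  [[0, 0, 0.12], [0, 0, 0], 0.1],
  [[0, 0, 0.16], [0, 0, 0], 0.1],
  [[0, 0, 0.16], [0, 0, 0], 0.1],
  [[0, 0, 0.16], [0, 0, 0], 0.1],
  [[0, 0, 0.1], [0, 0, 0], 0.1],
  [[0, 0, 0], [0, 0, 0], 0.1],
  [[0, 0, 0.04], [0, 0, 0], 0.1],
  [[0, 0, 0.04], [0, 0, 0], 0.1],
])

```text
time_s: 33.65
eef_pos: [528.2, 253.4, 67.6]
ee_rot: [0.001, 0.744, 0.669, 0.001]
force: [0.3, -0.0, -0.7]
grip_width: 0.307
grip_force: 47.4
```

Request:
servo_tool([
  [[0, 0, 0.04], [0, 0, 0], 0.1],
  [[0, 0, 0.03], [0, 0, 0], 0.1],
  [[0, 0, 0.02], [0, 0, 0], 0.1],
  [[0, 0, 0.012], [0, 0, 0], 0.1],
  [[0, 0, 0.008], [0, 0, 0], 0.1],
  [[0, 0, 0.006], [0, 0, 0], 0.1],
  [[0, 0, 0], [0, 0, 0], 0.1],
  [[0, 0, 0], [0, 0, 0], 0.1],
])

```text
time_s: 34.45
eef_pos: [527.6, 253.2, 43.7]
ee_rot: [0.0, 0.744, 0.669, 0.0]
force: [0.6, -1.0, -0.3]
grip_width: 0.309
grip_force: 47.4
```

Release, go up and back along the row, then look.

Request:
servo_tool([
  [[0, 0, 0.004], [0, 0, 0], 0.1],
  [[0, 0, 0], [0, 0, 0], 0.35],
  [[0, 0, 0], [0, 0, 0], 0.45],
  [[0, 0, 0], [0, 0, 0], 0.6],
  [[0, 0, 0], [0, 0, 0], 0.75],
  [[0, 0, 0], [0, 0, 0], 0.75],
  [[0, 0, 0], [0, 0, 0], 0.75],
])

```text
time_s: 35.15
eef_pos: [527.5, 253.2, 42.7]
ee_rot: [0.0, 0.744, 0.669, 0.0]
force: [-0.3, -0.2, 0.3]
grip_width: 0.749
grip_force: 0.0
```

Request:
servo_tool([
  [[0, 0, -0.05], [0, 0, 0], 0.75],
  [[0, 0, -0.1], [0, 0, 0], 0.75],
  [[0, 0, -0.15], [0, 0, 0], 0.75],
  [[0, 0, -0.2], [0, 0, 0], 0.75],
  [[0, 0, -0.2], [0, 0, 0], 0.75],
  [[0, 0, -0.2], [0, 0, 0], 0.75],
  [[-0.2, 0, -0.1], [0, 0, 0], 0.75],
  [[-0.2, 0, 0], [0, 0, 0], 0.75],
])

```text
time_s: 35.95
eef_pos: [519.7, 173.3, 246.7]
ee_rot: [0.002, 0.743, 0.669, 0.003]
force: [1.4, -0.8, -1.3]
grip_width: 0.752
grip_force: 0.0
```

Request:
servo_tool([
  [[-0.1, 0, 0], [0, 0, 0], 0.75],
  [[0, 0, 0], [0, 0, 0], 0.75],
  [[0, 0, 0], [0, 0, 0], 0.75],
  [[0, 0, 0], [0, 0, 0], 0.75],
])

```text
time_s: 36.35
eef_pos: [516.9, 154.6, 242.9]
ee_rot: [-0.0, 0.743, 0.669, 0.0]
force: [0.0, 0.2, -0.1]
grip_width: 0.757
grip_force: 0.0
```

```bash
python3 - <<'E'
from h import *
s=telemetry.sense(); im=optics.capture("wrist"); print(s["eef_pos"]); m=model("wrist",s)
a=np.linspace(0,2*np.pi,41)[:-1]
for x,y in((527.4,253.2),(521.6,197.5),(515.8,141.9),(510,86.2)):
    cv2.polylines(im,[proj(m,np.c_[x+15*np.cos(a),y+15*np.sin(a),98+0*a]).round().astype(int)],True,(255,255,0),1)
sc=optics.capture("scene")[140:270,140:380]
cv2.imwrite("pics/end.png",np.vstack([cv2.resize(im[:260],(640,325)),cv2.resize(sc,(640,270))]))
E
```

```text
[516.90550683 154.59560476 242.90194135]
```

View pics/end.png

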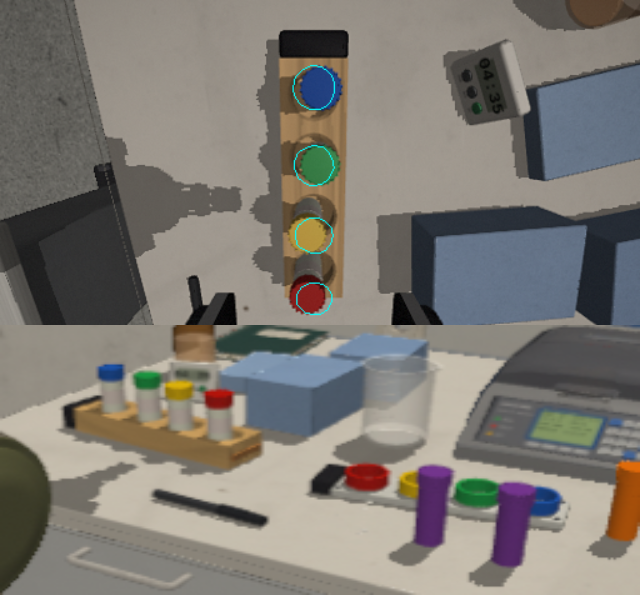

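All four tubes are upright in their wells: blue (318,88), green (316,165), yellow (309,236), red (309,298). Each cap is within about 4 mm of its well centre. Beaker, timer and marker are in place, and the gripper is clear.

```bash
python3 -c "
from rig import ctrl
print(ctrl.finish_job())"
```

```text
the job is handed in; nothing more can be done
None
```

All four tubes stand upright and released in the mirrored wells (blue next to the block's black end, then green, yellow and red), and the job was handed in at about 36 s; no verdict was shown.

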